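# Unbolt the olive-wood spice jar and take its screw cap off

### The job

The olive-wood spice jar on its stand is locked by a sliding bolt: pull the bolt fully back, away from the jar, and leave it there. Then unscrew the jar's cap; nobody remembers whether its thread is right- or left-handed, so try it gently both ways until it loosens. Lift the cap straight off and finish still holding it in the gripper, upright and still, about 10 cm above the jar's mouth; leave the other goods where they are.

Things in the scene. Friction and masses are not known exactly. Their poses are not given: they have to be found in the camera images.
- stand: Fixed dark wooden plank, 110 x 265 x 16 mm, carrying a round jar and a wooden block with a sliding bolt on top. Origin on the table under the jar's axis; z up; y points from the jar to the block (66 mm wide in x, y = 64 to 206 mm, top 66 mm above the table). Two low keeper straps over the bolt (13 mm above the block, at y = 75 and 196 mm) lie outside the grip's path.
- jar_mouth (a point): Centre of the mouth of the jar (74 mm across), level with its rim, 66 mm above the table. The cap's underside rests on the rim. The coarse quick thread is hidden inside: the right way the cap turns with under 0.3 N m; at a stop the moment climbs past 0.7 N m within about 0.1 rad of further turning. Do not force it much beyond that.
- bolt (a joint): How far the bolt is drawn back along the stand's +y, in m: 0 = locked, its steel tip between the two prongs of the cap; 0.05 = fully back, at its end stop. Starts at 0 to 0.006. About 2 N of friction; stays where it is left.
- bolt_grip (a point): Middle of the bolt's upright light-wood grip, a block 22 mm wide across the track (stand's x), 16 mm along it (stand's y) and 34 mm high, 76 to 110 mm above the table (this point 93 mm). Moves with the bolt: 100 mm from the jar's axis when locked, 150 mm when fully back.
- cap: The jar's loose wooden screw cap, about 0.1 kg, shut at the start with its axes those of the stand within 0.05 rad. Disc 74 mm across, 10 mm thick; origin at the centre of its underside, z up. Two prongs at its edge point to +y (to 52 mm from the axis, 14 mm apart), the locked bolt's tip between them. Below it a shank with two pins (50 mm tip to tip) reaches 18 mm down.
- cap_wing (a point): Middle of the upright wing on top of the cap, on the cap's axis, 27 mm above the cap's origin. Wing: 16 mm thick (cap's x), 44 mm long (cap's y), from 9 to 45 mm above the origin. Thread: of unknown hand, differs by day. The wrong way it stops hard after about 0.1 rad; the other way it turns easily to a stop at about 1.2 rad and lifts out from about 0.9 rad on; before that it rises only 2 mm.
- mortar: Bystander: small turned wooden bowl, 84 mm across, 60 mm high, origin at the centre of its underside. Beyond the jar.
- pestle: Bystander: turned wooden pestle standing upright, 42 mm across at the foot, 87 mm high, origin at the centre of its underside.
- spoon: Bystander: wooden spoon, 220 mm long, lying flat on the other side of the jar from the bolt.
Mind the look-alikes: they are no part of the job. Leave any yellow look-alike of the cap alone.

How it is judged:
On the way, in this order (a step that is already met when the one before it is completed fails the run):
1. the bolt is fully back (value of joint bolt above 0.044 m and z of cap in the frame of stand below 0.07 m), for 0.2 s.
2. the cap has been turned loose while still seated in the jar (angle between the x axis of cap and the x axis of stand, either way round above 0.7 rad and z of cap in the frame of stand below 0.074 m and horizontal distance between cap and stand below 0.01 m), for 0.05 s.
At the end, for the whole second after the job is handed in: The cap is held by the fingers alone, still and upright within 15 degrees, its underside 60 to 160 mm above the jar's rim and within 50 mm of the jar's axis; the bolt is still drawn back to within 6 mm of its end stop (z of cap in the frame of stand between 0.126 and 0.226 m and horizontal distance between cap and stand below 0.05 m and angle between cap's own z axis and vertical below 0.26 rad and contact force between the fingers and cap above 1 N and linear speed of cap below 0.03 m/s and contact force between cap and stand below 0.1 N and value of joint bolt above 0.044 m); the arm keeps its last pose, push and grip.
It fails at once if the bowl is moved more than 30 mm (distance of mortar from where it was at the start of the episode above 0.03 m).
It fails at once if the pestle is moved or toppled (distance of pestle from where it was at the start of the episode above 0.03 m or angle between pestle's own z axis and vertical above 0.6 rad).
It fails at once if the spoon is moved more than 30 mm (distance of spoon from where it was at the start of the episode above 0.03 m).
It also fails if it takes over 51 s, if anything falls off the work surface, if the arm or the gripper's body presses on something with over 40 N, if the wrist force passes 120 N, or if a joint passes its speed limit or range.

### The arm

A 7-joint arm with a two-finger parallel gripper is mounted at the origin on the work surface. World frame = base frame: x ahead of the robot, y to its left, z up, the work surface at z = 0. Lengths are in m, angles in rad, forces in N, time in s.
With the tool pointing down it reaches from about 0.4 to 0.9 m from the base axis. Payload 5.5 kg.
Tool frame: the origin (TCP) lies on the centre line of the jaws, within the pads' length; the fingertips stand 14 mm ahead of it and the grasp point (between the pads) lies 5 mm behind it; z points along the fingers, y is the line along which they close (so a half turn about z gives the same grasp; the last joint's range is limited). The gripper opens to 92 mm and grips with 3 to 60 N. Pads are 19 mm wide; open, the fingers measure 130 mm over their backs; the gripper's body (75 mm by 190 mm) begins 47 mm behind the grasp point.
Start: joints at [1.513, 0.501, -0.427, 1.55, 0.221, 1.138, -0.21], TCP at [0.205, -0.617, 0.241] pointing down, gripper open.
Joint ranges: [-2.88, 2.88], [-0.31, 2.03], [-1.54, 1.56], [0.2, 2.42], [-1.41, 4.55], [0.19, 2.02], [-2.57, 2.57]. Speed limits (rad/s): [2.57, 2.57, 3.14, 3.14, 3.14, 3.14, 3.14].

### API

Orientations are given as a unit quaternion [x, y, z, w].
In Python, from cell import robot, cams, workorder gives the robot as it stands. The module is installed in compiled form; this text tells all that it offers.
- The arm moves only by the shell command python3 -m creep 'ROWS' [OPENING] [FORCE]. ROWS is text: rows parted by semicolons, each of 4 numbers parted by spaces: the shift along the world's x, y, z normalised to -1 to 1, where 1 is 0.15 m, then the turn about the world's z normalised to -1 to 1, where 1 is 180 degrees. A call has 1 to 8 rows; each row is the pose to reach, as a shift and turn from the pose commanded when the call began, turning the shorter way round; what a row does not reach only later rows make up. A row lasts 1/12 s, in which the tool goes at most 41.7 mm and 7.16 degrees, less where a joint would pass 70% of its speed; a pose out of reach is approached as far as the arm can. A call with a number of a shift or a turn outside -1 to 1 is refused whole. A call with a gripper value outside its range is refused whole. OPENING is the opening, from -1 (shut) to 1 (fully open), so that 0 is half open, set as the call begins (- or left out, the last holds). The fingers move at their own pace and stop on an object; FORCE is the grip in N (left out, the last holds). Time passes only in rows, so rows that repeat a pose let the fingers close. It gives the time, the measured TCP pose, the force, the opening and the grip force at its end, in the units of the state.
- robot.read_state(): the state, without advancing time (a new reading comes with each control period).
- cams.read_camera(name): name is "side" or "top" or "wrist"; returns (picture, depth): 400x640x3 uint8, red, green, blue; 400x640 float32, m along the optical axis (not along the pixel's ray), 0 where there is no reading.
- cams.get_calibration(name): a dict with "vfov" (degrees; the focal length in pixels is half the picture's height over the tangent of half this angle, whatever the lens; pixels are square), "cx", "cy" (the principal point, pixels), "view" (4x4, takes a point from world to camera coordinates); the wrist camera has in their place "mount" (4x4, takes a point from camera to tool coordinates, whose origin is the TCP and whose axes are the flange's). Camera axes: x right, y up, looking along -z (the intrinsics and any distortion apply to the point x, -y, -z); pixel columns grow to the right and rows downward; lengths in m; the calibration is good to about 2 mm. A picture is of the moment at which its call begins: read the wrist's pose just before it. get_calibration takes no time and is no camera call.
- workorder.close_job(): hands the job in; it is judged then, once.
The state is a dict: "time_s": time; "q": joint angles; "joint_velocities": joint speeds; "joint_torque": joint torques, N m; "tool_pos": TCP position; "tcp_rot": TCP orientation; "wrist_force": force on the tool from outside, world axes, zero at the start; "wrist_torque": the same for the moment, N m; "opening": finger opening in m; "grip_force": force on a finger pad.
Only numpy, scipy, OpenCV 4.12 (cv2) and the standard library are available. Lean on these libraries where they do the work, as an engineer would, in place of code of your own. Each camera call takes 0.05 s, during which the arm holds its last target. There are 200 camera calls.

## Working session

There is one attempt and no reset: what is moved stays moved. The work goes in short steps, Python scripts to look and compute and a shell command to move; the robot and the scene stay as the last step left them, time stands still between calls to the robot, and variables do not carry over. Pictures are saved under pics/ and viewed, at most 10 in all, crops included, and the job is handed in when it is done.

```bash
mkdir -p pics; cat > h.py <<'E'
import numpy as np, cv2
from cell import robot, cams, workorder
from scipy.spatial.transform import Rotation as R
def cam(n):
    s=robot.read_state(); im,d=cams.read_camera(n); c=cams.get_calibration(n)
    if 'view' in c: V=np.linalg.inv(np.array(c['view']))
    else:
        T=np.eye(4);T[:3,:3]=R.from_quat(s['tcp_rot']).as_matrix();T[:3,3]=s['tool_pos'];V=T@np.array(c['mount'])
    return im,d,c,V
def ray(c,V,u,v):
    f=200/np.tan(np.radians(c['vfov'])/2)
    d=np.array([(u-c['cx'])/f,-(v-c['cy'])/f,-1.]);return V[:3,3],V[:3,:3]@d
def onplane(c,V,u,v,z):
    o,d=ray(c,V,u,v);return o+d*(z-o[2])/d[2]
def ondepth(c,V,u,v,D):
    o,d=ray(c,V,u,v);return o+d*D[int(v),int(u)]
E
python3 - <<'E'
from h import *
for n in('top','side'):
    im,d,c,V=cam(n);cv2.imwrite(f'pics/{n}0.png',im[:,:,::-1]);np.savez(f'{n}0.npz',im=im,d=d,V=V)
    print({k:v for k,v in c.items() if k!='view'},V[:3].round(3).tolist(),(d>0).mean())
s=robot.read_state();print({k:np.round(v,3).tolist() for k,v in s.items()})
print(cams.get_calibration('wrist'))
E
```

```text
{'vfov': 48.34851879523767, 'cx': 319.36317884867503, 'cy': 202.31467976661352} [[-0.002, 0.998, -0.068, 0.437], [-1.0, -0.004, -0.02, -0.015], [-0.02, 0.068, 0.997, 1.053]] 0.99608203125
{'vfov': 46.49459158873562, 'cx': 317.9800772918839, 'cy': 198.40420025466753} [[-0.83, 0.402, -0.386, 0.118], [-0.557, -0.582, 0.592, 0.612], [0.014, 0.707, 0.707, 0.812]] 0.995828125
{'time_s': 0.1, 'q': [1.513, 0.502, -0.427, 1.551, 0.221, 1.138, -0.21], 'joint_velocities': [0.001, -0.001, -0.0, -0.003, 0.0, -0.0, 0.001], 'joint_torque': [-0.011, -56.787, -5.838, -27.991, -0.069, 0.024, 0.0], 'tool_pos': [0.205, -0.616, 0.24], 'tcp_rot': [0.987, 0.16, -0.0, -0.001], 'wrist_force': [-0.444, -0.411, -0.999], 'wrist_torque': [-0.027, -0.004, 0.033], 'grip_force': 0.0, 'opening': 0.092}
{'vfov': 69.82996775555306, 'cx': 314.567447796425, 'cy': 199.99148452018707, 'mount': array([[-3.08381685e-04,  9.68211075e-01,  2.50134403e-01,
         6.66175489e-02],
       [ 9.99999770e-01,  4.49508383e-04, -5.07076912e-04,
         3.78858357e-04],
       [-6.03394993e-04,  2.50134189e-01, -9.68210991e-01,
        -1.43749981e-01],
       [ 0.00000000e+00,  0.00000000e+00,  0.00000000e+00,
         1.00000000e+00]])}
```

View pics/top0.png

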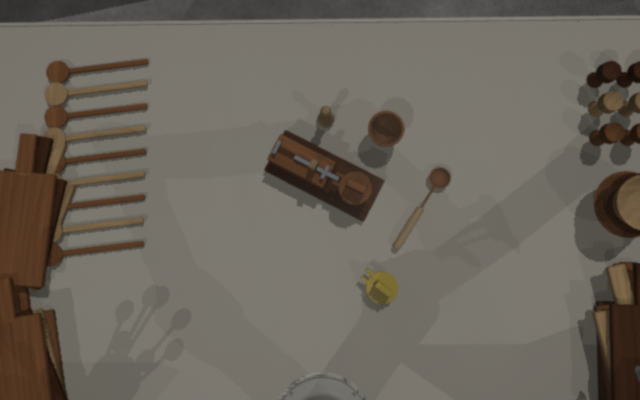

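View pics/side0.png

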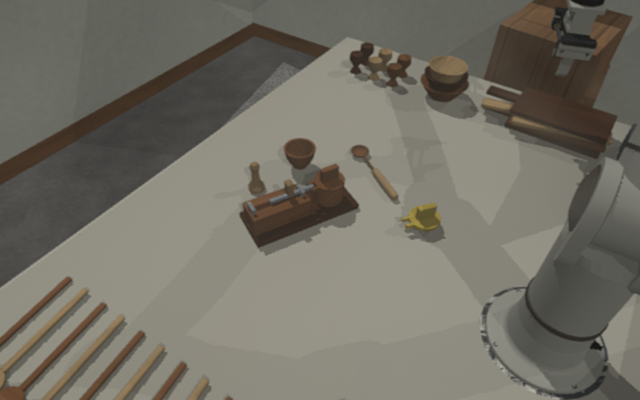

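The top view shows the olive-wood cap on the stand at about (355,188), the bolt grip at about (323,173), mortar (386,128), pestle (325,117) and spoon (420,210). The side view agrees.
Candidates for the cap are the wooden one on the stand (355,188) and the yellow look-alike (381,288). For the grip it is only the light block at (323,173), since the pestle (325,117) stands off the plank. I choose the wooden cap on the stand and will check it in a crop.

```bash
python3 - <<'E'
from h import *
a=np.load('top0.npz');im,d,V=a['im'],a['d'],a['V'];c=cams.get_calibration('top')
cr=im[110:240,250:450];cr=np.clip(cr.astype(float)*1.8,0,255).astype(np.uint8)
cv2.imwrite('pics/crop0.png',cv2.resize(cr,(800,520),interpolation=cv2.INTER_CUBIC)[:,:,::-1])
# height map points
v,u=np.mgrid[110:240,250:450];f=200/np.tan(np.radians(c['vfov'])/2)
P=np.stack([(u-c['cx'])/f,-(v-c['cy'])/f,-np.ones(u.shape)],-1)*d[110:240,250:450,None]
W=P@V[:3,:3].T+V[:3,3]
tab=np.median(W[100:,:40,2]);print('table',tab)
z=W[...,2]-tab
def rep(m,name):
    n,l,st,ce=cv2.connectedComponentsWithStats(m.astype(np.uint8))
    for i in range(1,n):
        if st[i,4]>8:
            r=cv2.minAreaRect(W[l==i][:,:2].astype(np.float32)*1000)
            print(name,st[i,4],ce[i].round()+[250,110],W[l==i].mean(0).round(4),np.median(z[l==i]).round(3),np.round(r[0]),np.round(r[1]),round(r[2],1))
rep(z>.095,'>95');rep((z>.072)&(z<.085),'cap');rep((z>.058)&(z<.071),'block');rep(z>.009,'all')
E
```

```text
table 0.00027315437426556066
>95 85 [313. 164.] [0.583  0.0169 0.1089] 0.11 [584.  17.] [16. 22.] 62.6
>95 165 [356. 186.] [ 0.5346 -0.0732  0.122 ] 0.111 [489. -50.] [ 43. 123.] 63.3
cap 47 [325. 113.] [ 0.7018 -0.0092  0.0809] 0.081 [703.  -9.] [13. 22.] 0.8
cap 54 [276. 147.] [0.6268 0.0989 0.079 ] 0.079 [627.  99.] [ 8. 30.] 62.4
cap 67 [301. 160.] [0.5976 0.0436 0.0766] 0.076 [598.  44.] [36.  8.] 63.2
cap 875 [349. 185.] [ 0.5417 -0.0618  0.0766] 0.076 [555. -54.] [129.  72.] 46.9
block 284 [387. 129.] [ 0.6708 -0.1479  0.0607] 0.06 [ 671. -146.] [81. 80.] 59.1
block 1532 [300. 160.] [0.5991 0.0477 0.0664] 0.066 [599.  45.] [142.  67.] 62.5
all 244 [325. 118.] [ 0.6989 -0.0095  0.0493] 0.027 [580. -21.] [283.  41.] 5.2
all 1000 [386. 128.] [ 0.6759 -0.1483  0.0441] 0.041 [584. -77.] [ 82. 307.] 52.2
all 5329 [324. 175.] [ 0.5676 -0.0048  0.052 ] 0.064 [546.   9.] [265. 170.] 62.5
all 523 [420. 208.] [ 0.4948 -0.228   0.0219] 0.016 [ 474. -176.] [104. 314.] 31.0
```

View pics/crop0.png

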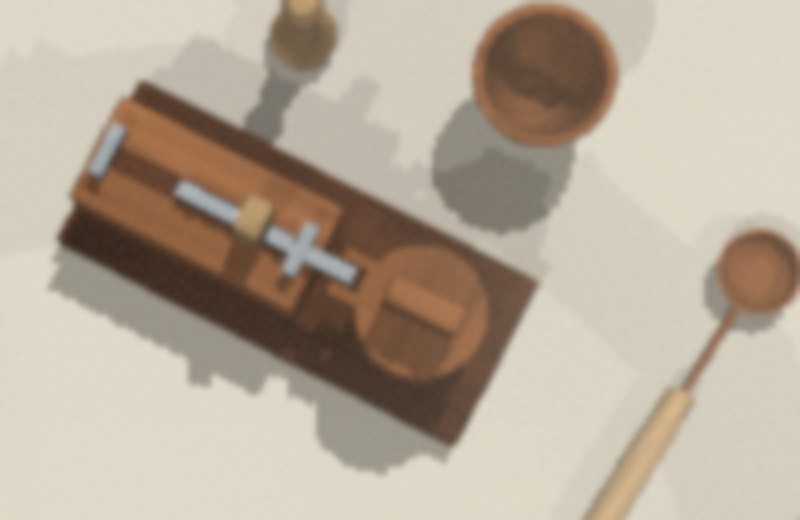

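The crop confirms it: the wooden cap with its wing is at crop (425,305), the steel tip sits between its prongs, and the light grip is at crop (253,215). I estimate the jar axis at about (0.537,-0.075) and the grip at about (0.584,0.017), with stand +y at 62.5°. The jaws need to close along stand x, a turn of +44°.

```bash

python3 -m creep '0.126 0.211 0 0.012; 0.253 0.421 0 0.025; 0.379 0.632 0 0.037; 0.505 0.843 0 0.049'
python3 -m creep '0.126 0.211 0 0.012; 0.253 0.421 0 0.025; 0.379 0.632 0 0.037; 0.505 0.843 0 0.049'
python3 -m creep '0.126 0.211 0 0.012; 0.253 0.421 0 0.025; 0.379 0.632 0 0.037; 0.505 0.843 0 0.049'
python3 -m creep '0.126 0.211 0 0.012; 0.253 0.421 0 0.025; 0.379 0.632 0 0.037; 0.505 0.843 0 0.049'
python3 -m creep '0.126 0.211 0 0.012; 0.253 0.421 0 0.025; 0.379 0.632 0 0.037; 0.505 0.843 0 0.049; 0.505 0.843 0 0.049; 0.505 0.843 0 0.049'
python3 - <<'E'
from h import *
im,d,c,V=cam('wrist');np.savez('w1.npz',im=im,d=d,V=V)
cv2.imwrite('pics/w1.png',np.clip(im*1.5,0,255).astype(np.uint8)[:,:,::-1])
s=robot.read_state();print(s['q'],s['tool_pos'],R.from_quat(s['tcp_rot']).as_matrix().round(3).tolist())
E
```

```text
time_s: 0.43
tool_pos: [0.2811, -0.4886, 0.2402]
tcp_rot: [0.972, 0.236, -0.0, -0.0]
wrist_force: [1.4, -1.3, -0.1]
opening: 0.0917
grip_force: 0.0
time_s: 0.77
tool_pos: [0.3568, -0.3622, 0.2405]
tcp_rot: [0.951, 0.31, -0.0, -0.0]
wrist_force: [0.3, 0.3, 0.8]
opening: 0.0917
grip_force: 0.0
time_s: 1.1
tool_pos: [0.4325, -0.2358, 0.2406]
tcp_rot: [0.924, 0.382, -0.0, 0.0]
wrist_force: [0.8, -1.0, -0.5]
opening: 0.0918
grip_force: 0.0
time_s: 1.43
tool_pos: [0.5083, -0.1095, 0.2406]
tcp_rot: [0.892, 0.452, -0.0, 0.0]
wrist_force: [0.2, -0.3, -0.6]
opening: 0.0919
grip_force: 0.0
time_s: 1.93
tool_pos: [0.5839, 0.0189, 0.2403]
tcp_rot: [0.854, 0.521, 0.0, -0.001]
wrist_force: [-0.7, -1.1, 0.2]
opening: 0.0918
grip_force: 0.0
[ 0.55654004  0.47485798 -0.83395782  1.71302908  0.38360503  1.12726643
 -0.86908321] [0.58336337 0.01634471 0.24005502] [[0.46, 0.888, -0.001], [0.888, -0.46, 0.0], [-0.0, -0.001, -1.0]]
```

View pics/w1.png

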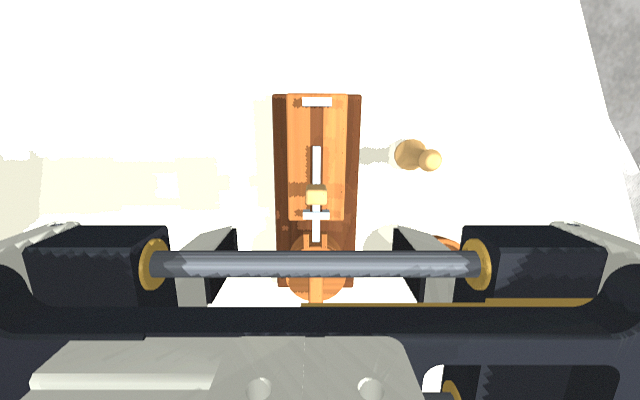

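The wrist view shows the grip top at about (316,190), the bolt's rear end at (316,148) and the wing at (316,290), all in line with the tool's axis. Next I measure the grip with a mask.

```bash
python3 - <<'E'
from h import *
a=np.load('w1.npz');im,d,V=a['im'],a['d'],a['V'];c=cams.get_calibration('wrist')
f=200/np.tan(np.radians(c['vfov'])/2);v,u=np.mgrid[:400,:640]
P=np.stack([(u-c['cx'])/f,-(v-c['cy'])/f,-np.ones(u.shape)],-1)*d[...,None];W=P@V[:3,:3].T+V[:3,3]
reg=(u>275)&(u<360)&(v>90)&(v<225)
m=reg&(W[...,2]>.104)&(W[...,2]<.116)
print('grip top',m.sum(),W[m].mean(0),cv2.minAreaRect(W[m][:,:2].astype(np.float32)*1000))
m=reg&(W[...,2]>.06)&(W[...,2]<.071)
print('block',cv2.minAreaRect(W[m][:,:2].astype(np.float32)*1000))
m=(u>300)&(u<335)&(v>277)&(v<310)&(W[...,2]>.105)&(W[...,2]<.116);print('wing',m.sum(),cv2.minAreaRect(W[m][:,:2].astype(np.float32)*1000) if m.sum() else 0)
E
```

```text
grip top 342 [0.58472475 0.01844394 0.10899985] ((584.3081665039062, 17.988780975341797), (15.364558219909668, 21.002635955810547), 62.912654876708984)
block ((599.3463134765625, 45.90019226074219), (141.2205810546875, 66.06350708007812), 62.434288024902344)
wing 358 ((536.6687622070312, -73.4922866821289), (29.86123275756836, 15.318599700927734), 63.17803192138672)
```

```bash

python3 -m creep '0.007 0.011 -0.25 0; 0.007 0.011 -0.5 0; 0.007 0.011 -0.7 0; 0.007 0.011 -0.85 0; 0.007 0.011 -0.967 0; 0.007 0.011 -0.967 0' 0.1 20
python3 -m creep '0 0 0 0; 0 0 0 0; 0 0 0 0; 0 0 0 0; 0 0 0 0; 0 0 0 0' -1 20
```

```text
time_s: 2.48
tool_pos: [0.5812, 0.014, 0.0916]
tcp_rot: [0.856, 0.517, -0.004, -0.001]
wrist_force: [0.6, -0.6, -0.1]
opening: 0.0566
grip_force: 0.0
time_s: 2.98
tool_pos: [0.5845, 0.0175, 0.0968]
tcp_rot: [0.855, 0.519, -0.0, 0.0]
wrist_force: [-3.2, 0.8, 5.5]
opening: 0.0221
grip_force: 20.0
```

```bash

python3 -m creep '0.037 0.071 0 0; 0.074 0.142 0 0; 0.111 0.213 0 0; 0.148 0.284 0 0; 0.148 0.284 0 0; 0.148 0.284 0 0; 0.148 0.284 0 0'
python3 - <<'E'
from h import *
s=robot.read_state();p=s['tool_pos'];print(p,s['wrist_force'],np.hypot(p[0]-.5368,p[1]+.0738)-.1)
E
```

```text
time_s: 3.57
tool_pos: [0.6066, 0.0599, 0.0966]
tcp_rot: [0.855, 0.519, -0.0, 0.0]
wrist_force: [-3.8, -0.5, 5.6]
opening: 0.0218
grip_force: 20.0
[0.60662603 0.05992812 0.0966045 ] [-3.75906047 -0.48457094  5.57955243] 0.05086048442707902
```

```bash

python3 -m creep '0.005 0.009 0 0; 0.01 0.018 0 0; 0.01 0.018 0 0; 0.01 0.018 0 0'
python3 -m creep '0.0 0.0 0 0; 0 0 0 0; 0 0 0 0' 0.1
python3 -m creep '0 0 0.1 0; 0 0 0.2 0; 0 0 0.35 0; 0 0 0.5 0; 0 0 0.5 0'
python3 - <<'E'
from h import *
im,d,c,V=cam('top')
v,u=np.mgrid[:400,:640];f=200/np.tan(np.radians(c['vfov'])/2)
im,d,c,V=cam('side');np.savez('s2.npz',im=im,d=d,V=V)
cv2.imwrite('pics/s2.png',cv2.resize(im[130:260,200:400],(800,520))[:,:,::-1])
E
```

```text
time_s: 3.9
tool_pos: [0.6068, 0.0601, 0.0966]
tcp_rot: [0.855, 0.518, -0.003, 0.001]
wrist_force: [-8.2, -5.0, 11.2]
opening: 0.022
grip_force: 20.0
time_s: 4.15
tool_pos: [0.609, 0.0626, 0.0961]
tcp_rot: [0.855, 0.519, 0.001, 0.0]
wrist_force: [-0.2, 0.8, 0.1]
opening: 0.0374
grip_force: 0.0
time_s: 4.57
tool_pos: [0.612, 0.064, 0.1772]
tcp_rot: [0.855, 0.519, 0.004, 0.002]
wrist_force: [0.4, 0.7, 0.9]
opening: 0.0507
grip_force: 0.0
```

View pics/s2.png

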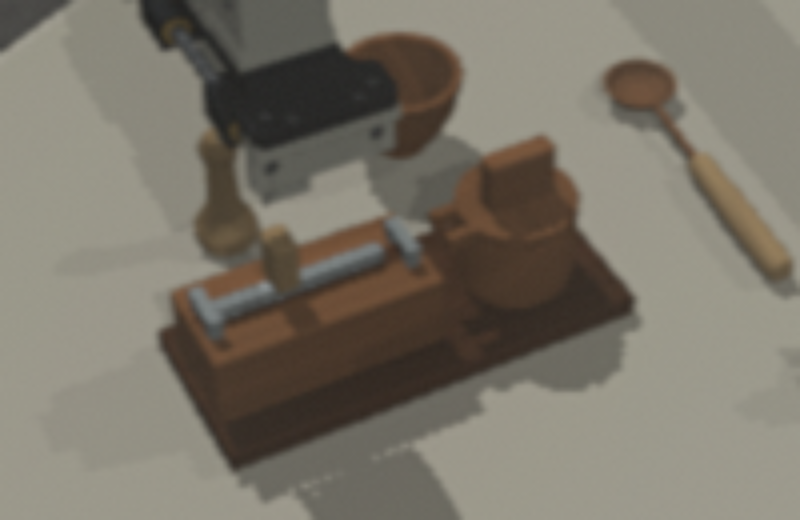

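The crop shows the bolt grip drawn back near the rear keeper (crop 280,260) and the bolt tip clear of the prongs (crop 385,245). The cap is still seated.

```bash

python3 -m creep '-0.12 -0.22 0 0; -0.24 -0.45 0 0; -0.36 -0.68 0 0; -0.477 -0.908 0 0; -0.477 -0.908 0 0; -0.477 -0.908 0 0; -0.477 -0.908 0 0'
python3 - <<'E'
from h import *
im,d,c,V=cam('wrist')
f=200/np.tan(np.radians(c['vfov'])/2);v,u=np.mgrid[:400,:640]
P=np.stack([(u-c['cx'])/f,-(v-c['cy'])/f,-np.ones(u.shape)],-1)*d[...,None];W=P@V[:3,:3].T+V[:3,3]
m=(W[...,2]>.104)&(W[...,2]<.116)&(d>0)
n,l,st,ce=cv2.connectedComponentsWithStats(m.astype(np.uint8))
for i in range(1,n):
    if st[i,4]>100: print(st[i],W[l==i].mean(0),cv2.minAreaRect(W[l==i][:,:2].astype(np.float32)*1000))
s=robot.read_state();print(s['tool_pos'],R.from_quat(s['tcp_rot']).as_matrix().round(3).tolist())
E
```

```text
time_s: 5.25
tool_pos: [0.5369, -0.0737, 0.1707]
tcp_rot: [0.855, 0.518, 0.0, -0.0]
wrist_force: [-0.7, 0.7, -0.4]
opening: 0.0504
grip_force: 0.0
[298   0  34   8 210] [0.60274357 0.05218831 0.10742702] ((602.7511596679688, 52.32303237915039), (3.1381893157958984, 20.953834533691406), 61.81789016723633)
[ 304  188   22   57 1169] [ 0.53734435 -0.07281742  0.11026254] ((536.8408813476562, -73.84492492675781), (43.789188385009766, 16.045177459716797), 62.945396423339844)
[ 0.53729455 -0.07256392  0.17081586] [[0.461, 0.887, 0.0], [0.887, -0.461, 0.001], [0.001, -0.0, -1.0]]
```

```bash

python3 -m creep '0 0 -0.17 0; 0 0 -0.34 0; 0 0 -0.45 0; 0 0 -0.505 0; 0 0 -0.505 0; 0 0 -0.505 0'
python3 -m creep '0 0 0 0; 0 0 0 0; 0 0 0 0; 0 0 0 0; 0 0 0 0' -1 40
python3 - <<'E'
from h import *
s=robot.read_state();r=R.from_quat(s['tcp_rot']).as_matrix();print(s['time_s'],s['tool_pos'],s['q'],s['wrist_force'],s['wrist_torque'],np.arctan2(r[1,0],r[0,0]),s['grip_force'],s['opening'])
E
```

```text
time_s: 5.8
tool_pos: [0.5375, -0.0722, 0.0951]
tcp_rot: [0.854, 0.52, 0.0, -0.0]
wrist_force: [0.3, 0.1, 0.3]
opening: 0.0504
grip_force: 0.0
time_s: 6.22
tool_pos: [0.5373, -0.0741, 0.0955]
tcp_rot: [0.855, 0.519, 0.0, 0.0]
wrist_force: [0.7, -0.3, -0.6]
opening: 0.0216
grip_force: 0.0
6.2167 [ 0.53725415 -0.07405951  0.09545454] [ 0.65739441  0.58469794 -0.72721337  1.92677528  0.52287977  0.82626366
 -0.83358474] [ 0.72823576 -0.28026114 -0.64204719] [-0.04272204 -0.09464275 -0.01477861] 1.090223116792179 0.0 0.021600800403759855
```

```bash

cat > st.py <<'E'
from h import *
s=robot.read_state();r=R.from_quat(s['tcp_rot']).as_matrix();print('t',s['time_s'],'p',s['tool_pos'].round(4) if hasattr(s['tool_pos'],'round') else s['tool_pos'],'F',np.round(s['wrist_force'],1),'M',np.round(s['wrist_torque'],2),'yaw',np.arctan2(r[1,0],r[0,0]).round(3),'g',s['grip_force'],s['opening'],'q7',s['q'][6])
E
python3 -m creep '0 0 0 0; 0 0 0 0; 0 0 0 0; 0 0 0 0; 0 0 0 0' -1 40 >/dev/null; python3 st.py
python3 -m creep '0 0 0 0.01; 0 0 0 0.02; 0 0 0 0.02; 0 0 0 0.02' >/dev/null; python3 st.py
python3 -m creep '0 0 0 0.005; 0 0 0 0.011; 0 0 0 0.011; 0 0 0 0.011' >/dev/null; python3 st.py
```

```text
t 6.6333 p [ 0.5371 -0.0741  0.0953] F [-1.9 -0.7  5.3] M [-0.14  0.27  0.04] yaw 1.09 g 39.94065284729004 0.015477430567264106 q7 -0.8337066579113168
t 6.9667 p [ 0.5374 -0.0738  0.0952] F [-0.2 -1.   5.3] M [-0.08  0.07  0.09] yaw 1.153 g 39.93608593940735 0.01597847512129223 q7 -0.7804783123335566
t 7.3 p [ 0.5373 -0.0741  0.0952] F [-0.2 -0.5  6.1] M [-0.23  0.08 -0.48] yaw 1.186 g 40.07457733154297 0.016208564753630753 q7 -0.7512017502016533
```

The moment climbs to -0.48 N m at +0.1 rad, so that is a stop. I try the other way.

```bash

python3 -m creep '0 0 0 -0.015; 0 0 0 -0.03; 0 0 0 -0.045; 0 0 0 -0.06; 0 0 0 -0.06' >/dev/null; python3 st.py
python3 -m creep '0 0 0 -0.01; 0 0 0 -0.02; 0 0 0 -0.02' >/dev/null; python3 st.py
python3 -m creep '0 0 0 -0.01; 0 0 0 -0.02; 0 0 0 -0.02' >/dev/null; python3 st.py
```

```text
t 7.7167 p [ 0.5375 -0.0737  0.0953] F [ 0.2 -0.4  5.5] M [-0.06 -0.04 -0.1 ] yaw 0.998 g 39.95805323123932 0.015677705311677746 q7 -0.9128264248478721
t 7.9667 p [ 0.5374 -0.0736  0.0952] F [0.5 0.3 6. ] M [ 0.    0.02 -0.05] yaw 0.937 g 39.95082914829254 0.015670111809508783 q7 -0.9648557249785377
t 8.2167 p [ 0.5374 -0.0736  0.0953] F [0.3 0.3 5.6] M [-0.03  0.03 -0.04] yaw 0.874 g 39.949806332588196 0.015659584622032544 q7 -1.0183813317259691
```

```bash

python3 -m creep '0 0 0.001 -0.02; 0 0 0.002 -0.04; 0 0 0.003 -0.06; 0 0 0.004 -0.08; 0 0 0.004 -0.1; 0 0 0.005 -0.1' >/dev/null; python3 st.py
python3 -m creep '0 0 0.001 -0.02; 0 0 0.002 -0.04; 0 0 0.003 -0.06; 0 0 0.004 -0.08; 0 0 0.004 -0.1; 0 0 0.005 -0.1' >/dev/null; python3 st.py
python3 -m creep '0 0 0 -0.02; 0 0 0 -0.04; 0 0 0 -0.06; 0 0 0 -0.06' >/dev/null; python3 st.py
```

```text
t 8.7167 p [ 0.5366 -0.0737  0.0953] F [-0.2 -0.2 -1.2] M [-0.03 -0.1  -0.01] yaw 0.559 g 39.9426394701004 0.015437138111465763 q7 -1.2865125828641386
t 9.2167 p [ 0.5362 -0.0737  0.0958] F [-0.5  0.1 -1.5] M [-0.   -0.   -0.04] yaw 0.246 g 39.941731095314026 0.01587965768684354 q7 -1.55321106202593
t 9.55 p [ 0.5365 -0.0738  0.096 ] F [ 0.3 -0.2 -1. ] M [0.06 0.   0.02] yaw 0.059 g 39.94179904460907 0.015736063248949786 q7 -1.7137573047083083
```

```bash

python3 -m creep '0 0 0.02 0; 0 0 0.04 0; 0 0 0.04 0' >/dev/null; python3 st.py
python3 - <<'E'
from h import *
im,d,c,V=cam('side')
cv2.imwrite('pics/s3.png',cv2.resize(np.clip(im[110:250,220:420]*1.4,0,255).astype(np.uint8),(800,560))[:,:,::-1])
E
```

```text
t 9.8 p [ 0.5374 -0.0738  0.103 ] F [-0.5 -0.1 -1.1] M [ 0.03 -0.01  0.02] yaw 0.059 g 39.940600991249084 0.015847256806973596 q7 -1.7076715767812536
```

View pics/s3.png

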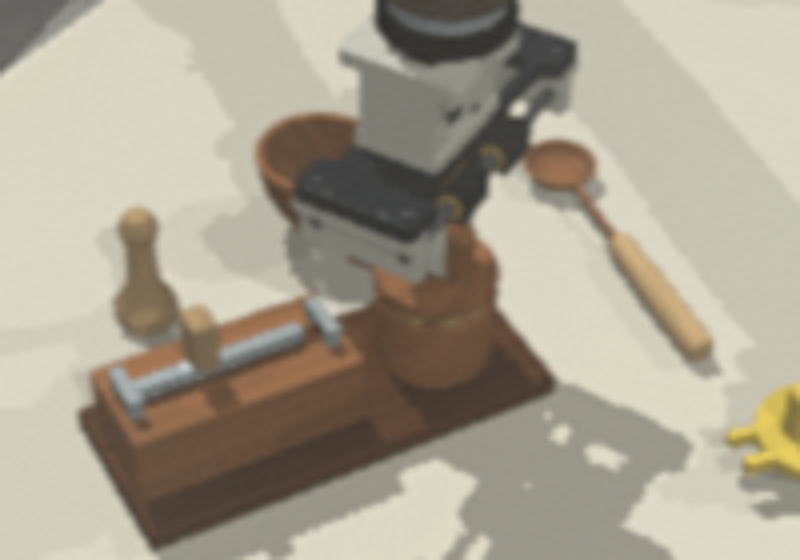

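The cap has turned with the gripper, and a gap shows above the rim at crop (435,315). There is no resistance, so I lift it straight up to about 10 cm.

```bash

python3 -m creep '0 0 0.05 0; 0 0 0.1 0; 0 0 0.16 0; 0 0 0.22 0; 0 0 0.28 0; 0 0 0.34 0; 0 0 0.4 0; 0 0 0.44 0' >/dev/null; python3 st.py
python3 -m creep '0 0 0.04 0; 0 0 0.08 0; 0 0 0.12 0; 0 0 0.16 0; 0 0 0.19 0; 0 0 0.2 0; 0 0 0.2 0; 0 0 0.2 0' >/dev/null
python3 -m creep '0 0 0 0; 0 0 0 0; 0 0 0 0; 0 0 0 0; 0 0 0 0; 0 0 0 0' >/dev/null; python3 st.py
python3 - <<'E'
from h import *
im,d,c,V=cam('side')
cv2.imwrite('pics/s4.png',cv2.resize(np.clip(im[80:250,220:420]*1.4,0,255).astype(np.uint8),(700,595))[:,:,::-1])
E
```

```text
t 10.5167 p [ 0.5375 -0.0739  0.17  ] F [ 0.3  0.8 -0.3] M [ 0.04 -0.01 -0.04] yaw 0.057 g 39.94079947471619 0.015917862437519057 q7 -1.6530127499208653
t 11.6833 p [ 0.5369 -0.0738  0.1983] F [-0.2 -0.4 -0.7] M [0.02 0.02 0.  ] yaw 0.057 g 39.9407958984375 0.01564141098323035 q7 -1.63028042422632
```

View pics/s4.png

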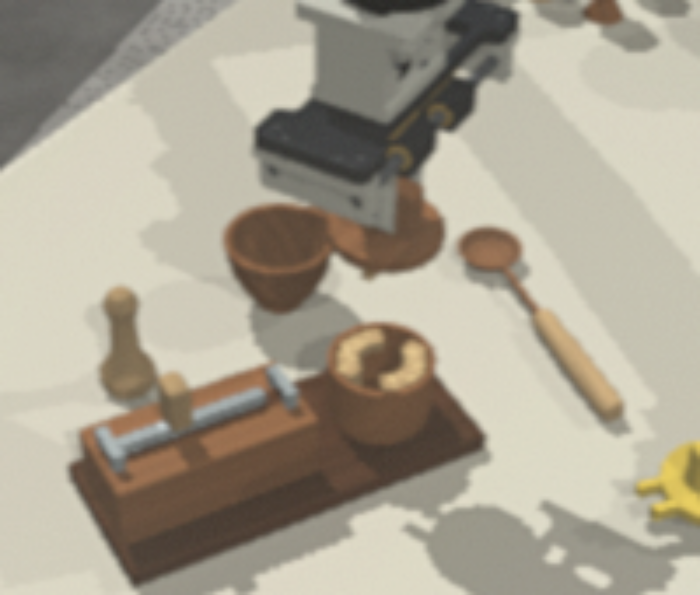

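The cap hangs upright in the gripper, about 10 cm above the open jar (crop 380,365). The bolt is still back and the bystanders have not moved.

```bash
python3 -c "
from cell import workorder
print(workorder.close_job())"
```

```text
the job is handed in; nothing more can be done
None
```

I drew the bolt fully back, unscrewed the cap (clockwise from above, so a left-hand thread) and handed the job in with the cap held upright about 10 cm above the jar; the hand-in returned no verdict.

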